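Load the drying stand and hold its index plunger out

ROBOT

A 6-joint arm with a two-finger parallel gripper is mounted at the origin on the work surface. World frame = base frame: x ahead of the robot, y to its left, z up, the work surface at z = 0. Lengths are in mm, angles in rad, forces in N, time in s.
With the tool pointing down it reaches from about 275 to 850 mm from the base axis. Payload 5.2 kg.
Tool frame: the origin (TCP) lies at the very end of the fingers, on their centre line; the grasp point (between the pads) lies robot.grip_depth behind it (robot.grip_depth is the distance from the TCP to the grasp point, in mm); z points along the fingers, x is the direction in which the jaws open and shut, and the axes are right-handed (so a half turn about z gives the same grasp; the last joint's range is limited). The gripper opens to 85 mm and grips with 20 to 120 N. Pads are 22 mm wide; open, the fingers measure 114 mm over their backs; the gripper's body (76 mm by 85 mm) begins 54 mm behind the grasp point. The pads swing forward as they close: fully open they stand 13 mm farther back than shut.
Start: joints at [0.944, 0.259, 1.535, -0, 1.348, -0.203], TCP at [226.154, 501.357, 231.31] pointing down, gripper open.
Joint ranges: [-3.14, 3.14], [-0.91, 2.08], [0.19, 2.58], [-1.22, 4.36], [0.22, 2.71], [-3.12, 3.12]. Speed limits (rad/s): [2.57, 2.57, 3.14, 3.14, 3.14, 3.14].

INTERFACE

Orientations are given as [roll, pitch, yaw] about the fixed x, y, z axes, in that order (R = Rz(yaw) Ry(pitch) Rx(roll)).
In Python, from cell import robot gives the robot as it stands. Calls block until the motion is done:
- robot.move_to(position, orientation): joint-space move of the TCP to a pose.
- robot.move_l(position, orientation=None, feed=150): straight line of the TCP; orientation=None keeps the orientation; feed is the mean speed in mm/s.
- robot.goto_joints(angles): joint-space move.
- robot.set_gripper(opening): opening from 0.0 (shut) to 1.0 (fully open); the grip force is fixed at half the most; returns when the fingers have stopped.
- robot.pause(seconds).
- robot.ik(position, orientation): joint angles nearest the present ones, or None.
- robot.get_image(name): name is "scene" or "top" or "wrist"; returns a dict with "img" (400x640x3 uint8, red, green, blue), "K" (3x3 intrinsics, pixels), "R" (3x3) and "t" (3): a world point X has camera coordinates R X + t. Camera axes: x right, y down, z forward; pixel columns grow to the right and rows downward; lengths in mm; the calibration is good to about 2 mm. A picture is of the moment at which its call begins. There is no depth.
A pose or a line that the arm cannot do raises robot.MotionError and nothing moves.
- robot.finish_job(): hands the job in, once; it reports no verdict.
Readings, each from a call of its own:
- robot.get_time(): time.
- robot.get_joints(): joint angles.
- robot.get_dq(): joint speeds.
- robot.get_effort(): joint torques, N m.
- robot.get_tcp_pos(): TCP position.
- robot.get_tool_rot(): TCP orientation.
- robot.get_wrist_force(): force on the tool from outside, world axes, zero at the start.
- robot.get_moment(): the same for the moment, N m.
- robot.get_width(): opening from 0.0 (shut) to 1.0 (fully open).
Only numpy, scipy, OpenCV 4.12 (cv2) and the standard library are available. Lean on these libraries where they do the work, as an engineer would, in place of code of your own. Each camera call takes 0.05 s, during which the arm holds its last target.

TASK

The rinsed steel tumbler is lying on the drainer: set it upside down over the empty peg of the revolving drying stand, lowered gently rather than dropped, so that its rim rests on the drain ribs, and let go of it. Then pull the stand's sprung index plunger fully up to its stop by its steel knob and keep holding it there, clear of its hole, so that I can turn the stand: your job finishes while you are holding the plunger. Do not turn the stand yourself and leave the cup, the beaker and the bottle where they are.

Things in the scene. Friction and masses are not known exactly. Their poses are not given: they have to be found in the camera images.
- tumbler_mid (a point): centre (half-way up, on the axis) of the loose straight steel tumbler: outside diameter 52 mm, length 110 mm, wall 3 mm (bore 46 mm), closed base 4 mm thick, 100 to 180 g. z axis from closed base (z = -55 mm) to open mouth (rim at z = +55 mm). It starts on its side between two ribs of the drainer, axis level, 32 mm above the table, mouth pointing roughly away from the robot.
- tumbler: the same tumbler, origin at the centre of the outside of its closed base, z axis from base to mouth
- drainer: fixed white ribbed plastic drainer, 200 x 200 mm, rim 10 mm high; origin at the centre of its underside on the table; six ribs along its x axis, 30 mm apart (at y = +-15, +-45, +-75 mm), tops 10 mm above the table. The tumbler lies along x between the two middle ribs.
- stand: fixed foot of the revolving drying stand; origin on the table on the turning axis, z up. On it an aluminium disc, 250 mm diameter, top 38 mm above the table, with three upright pegs 80 mm from the axis at bearings 180 (empty), +60 (cup) and -60 degrees (beaker) in this frame. A fixed grey bracket (64 mm high, out to 154 mm) holds the index plunger at bearing +120 degrees, 113 mm from the axis.
- empty_peg (a point): point on the empty peg's axis, level with the tops of its four drain ribs (44 mm above the table), z up. The tumbler's rim rests at this height: a seated tumbler's centre is 55 mm above this point. The peg is a 12 mm rod with a 16 mm ball tip, its top 80 mm above this point; the ribs reach from 12 to 40 mm from the peg's axis.
- turntable (a joint): turn of the disc about the stand's vertical axis, rad; 0 at the start, with the plunger's pin in the index hole, which locks the disc
- plunger (a joint): lift of the index plunger, m: 0 = pin seated 8 mm deep in the disc's hole, 0.015 = pulled fully up against its stop (pin clear). A spring drives it back down: about 4 N at the bottom, 9 N at the top; let go, it snaps back.
- pull_knob (a point): round steel pull knob on top of the plunger, 30 mm diameter and 20 mm high, upright axis; origin on the axis, 93 mm above the table when seated, z up; the head reaches from 8 mm below to 12 mm above the origin, over a 20 mm neck and an 18 mm sleeve. The bracket's arm below it is 30 mm wide, its top 29 mm below the origin. It rises with the plunger.
- cup: white ceramic cup, 66 mm across the rim, 98 mm tall, upside down on its peg; origin at the centre of its base, now its top, 142 mm above the table
- beaker: clear plastic beaker, 60 mm across the rim, 105 mm tall, upside down on its peg; origin at the centre of its base, now its top, 149 mm above the table
- bottle: small amber bottle, 52 mm diameter, 115 mm tall, standing; origin at the centre of its underside
Mind the look-alikes: they are no part of the job. Leave any purple or turquoise look-alike of the tumbler alone.

How it is judged:
By the outcome, as a careful person would: the job done as asked, in the order asked, and still so for the second after the job is handed in, while the arm keeps its last pose, push and grip.
It also fails if it takes over 48 s, if anything falls off the work surface, if the arm or the gripper's body presses on something with over 40 N, if the wrist force passes 120 N, or if a joint passes its speed limit or range.

## Working session

There is one attempt and no reset: what is moved stays moved. The work goes in short steps, each a Python script; the robot and the scene stay as the last script left them, time stands still between calls to the robot, and variables do not carry over. Pictures are saved under pics/ and viewed, and the job is handed in when it is done.

```bash
ls; mkdir -p pics; python3 - <<'E'
from cell import robot
import cv2,numpy as np
print(robot.grip_depth,robot.get_time(),robot.get_tool_rot(),robot.get_tcp_pos())
for n in("scene","top","wrist"):
    d=robot.get_image(n);cv2.imwrite(f"pics/{n}0.png",d["img"][:,:,::-1]);np.savez(f"pics/{n}0.npz",**d)
    print(n,-d["R"].T@d["t"],d["K"][0,0])
E
```

```text
pics
18.700000000000003 0.0 [-3.14123064e+00  1.79489296e-03  1.14699028e+00] [225.85015284 500.91392582 230.46458004]
scene [1033.7517708   579.81566862  904.81393806] 489.22449317939584
top [ 363.57414187 -100.65031384 1431.76744627] 440.43314623391376
wrist [162.45324712 530.11103357 372.2808551 ] 280.7637476348963
```

View pics/scene0.png

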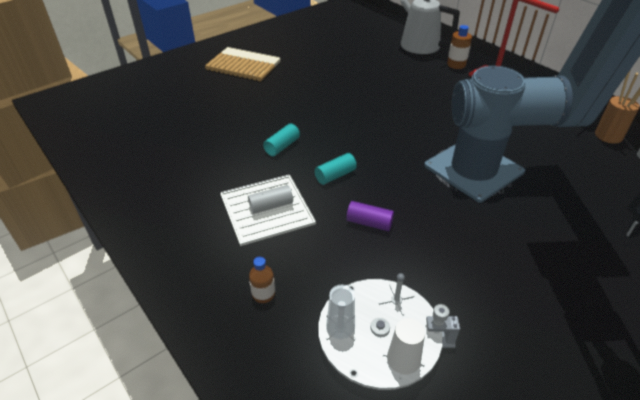

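View pics/top0.png

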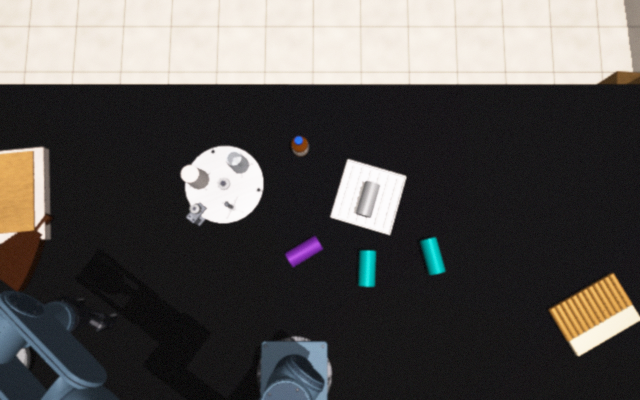

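View pics/wrist0.png

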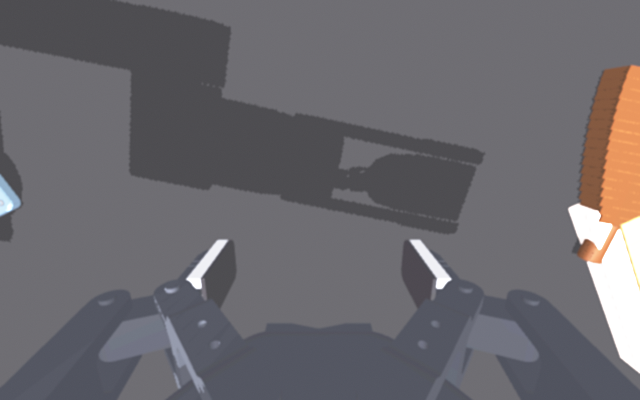

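The scene view shows the stand with its cup, beaker, bracket and empty peg near (380,330), and the steel tumbler at (271,199). In the top view the tumbler is at (368,198), the drainer at (368,197) and the disc at (224,184). The purple and turquoise cylinders are decoys. I'll zoom in on the stand and drainer next.

```bash
cat > h.py <<'E'
import numpy as np,cv2
def load(n):return dict(np.load(f"pics/{n}.npz"))
def ray(d,u,v,z):
    c=-d["R"].T@d["t"];r=d["R"].T@np.linalg.inv(d["K"])@np.array([u,v,1.]);return c+r*(z-c[2])/r[2]
def proj(d,X):
    p=d["K"]@(d["R"]@np.asarray(X,float)+d["t"]);return p[:2]/p[2]
def crop(n,x0,y0,w,h,s,out):
    im=cv2.imread(f"pics/{n}.png")[y0:y0+h,x0:x0+w];cv2.imwrite(out,cv2.resize(im,None,fx=s,fy=s,interpolation=cv2.INTER_CUBIC))
E
python3 - <<'E'
from h import *
crop("top0",170,130,110,110,5,"pics/c1.png")
crop("top0",320,150,100,100,5,"pics/c2.png")
crop("scene0",300,260,180,130,4,"pics/c3.png")
d=load("top0")
print(ray(d,224,184,38),ray(d,368,197.5,32))
E
```

```text
[594.90730684 226.75265406  38.        ] [ 553.25912371 -235.12498225   32.        ]
```

View pics/c1.png

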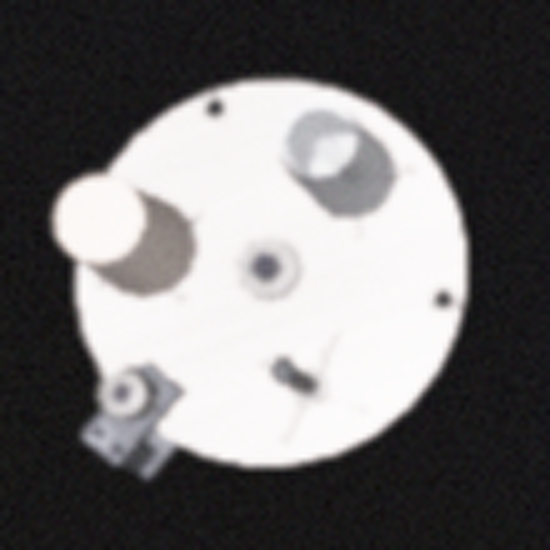

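View pics/c2.png

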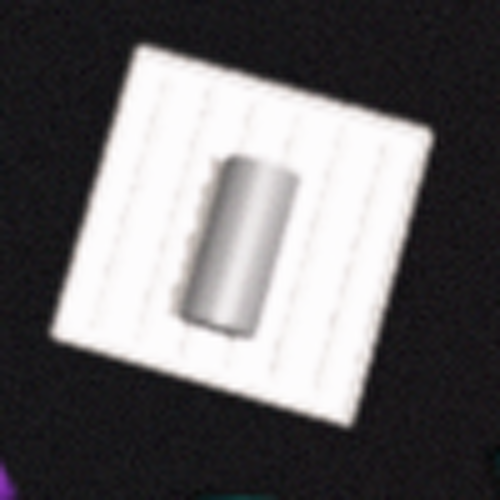

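View pics/c3.png

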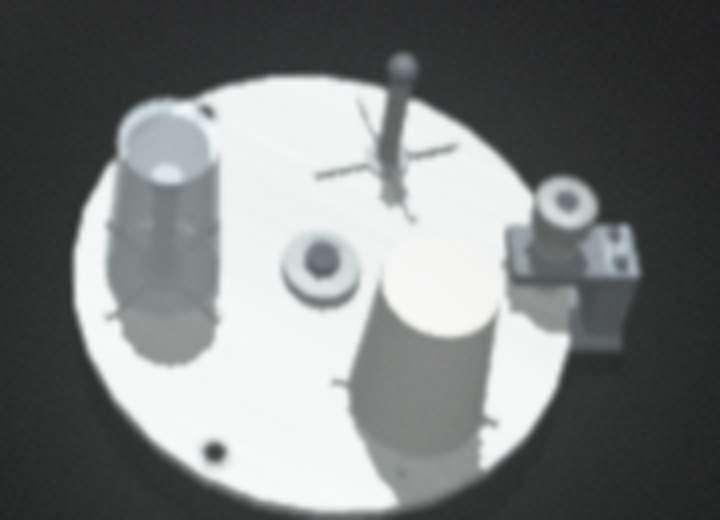

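```bash
python3 - <<'E'
from h import *
t=load("top0");s=load("scene0")
T=lambda x,y:(170+(x+.5)/5-.5,130+(y+.5)/5-.5)
T2=lambda x,y:(320+(x+.5)/5-.5,150+(y+.5)/5-.5)
S=lambda x,y:(300+(x+.5)/4-.5,260+(y+.5)/4-.5)
print("disc",ray(t,*T(272,272.5),38))
print("knob",ray(t,*T(123,393),105),ray(s,*S(567,202),105))
print("peg",ray(t,*T(282,366),116),ray(s,*S(403,66),116))
print("cup",ray(t,*T(99,219),142),ray(s,*S(442,281),142))
print("beaker top",ray(t,*T(324,147),149),ray(s,*S(168,142),149))
c=[ray(t,*T2(*p),10) for p in((140,45),(433,130),(353,427),(52,336))]
print("drainer",np.mean(c,0),[np.linalg.norm(c[i]-c[i-1]) for i in range(4)],[np.degrees(np.arctan2(*(c[i]-c[i-1])[1::-1])) for i in range(4)])
a=[ray(t,*T2(*p),z) for p,z in(((300,172),32),((228,158),32),((180,318),32),((252,337),32))]
print("tumbler corners",a,np.mean(a,0))
E
```

```text
disc [594.5824959  226.74236126  38.        ]
knob [509.23488912 299.03721968 105.        ] [510.92223756 303.83114974 105.        ]
peg [524.63943139 200.58909502 116.        ] [520.58118632 201.94585942 116.        ]
cup [609.3406969 306.3738667 142.       ] [610.12817362 309.55257797 142.        ]
beaker top [651.8425417  172.13656243 149.        ] [659.85756837 180.54766239 149.        ]
drainer [ 560.42214195 -238.88216031   10.        ] [np.float64(200.99203604511618), np.float64(199.93355020671981), np.float64(202.23894550226177), np.float64(202.62038075903155)] [np.float64(-16.67822739842415), np.float64(-106.37587170433831), np.float64(164.08376143287362), np.float64(73.27258125653617)]
tumbler corners [array([ 597.20804953, -272.86684805,   32.        ]), array([ 606.22536641, -226.59951896,   32.        ]), array([ 502.5799648, -195.0757127,   32.       ]), array([ 490.53216858, -240.91666415,   32.        ])] [ 549.13638733 -233.86468596   32.        ]
```

```bash
cat >> h.py <<'E'
from scipy.spatial.transform import Rotation as Ro
def rpy(M): return Ro.from_matrix(M).as_euler("xyz")
YG=np.radians(-16.6); H=np.array([np.cos(YG),np.sin(YG),0]); Z=np.array([0,0,1.])
TUM=np.array([549,-235,32.]); PEG=np.array([520.,201,44])
def Rg(a,s):
    z=np.sin(a)*H-np.cos(a)*Z; x=s*np.cross(Z,H); return np.c_[x,np.cross(z,x),z]
def Rp(a,s,yaw):
    o=np.array([np.cos(yaw),np.sin(yaw),0]); z=np.cos(a)*o-np.sin(a)*Z; x=-s*np.cross(Z,o); return np.c_[x,np.cross(z,x),z]
E
python3 - <<'E'
from h import *
from cell import robot
g=robot.grip_depth
for a in(30,40,45,55):
  for s in(1,-1):
    A=np.radians(a);G=Rg(A,s);
    P=Rp(A,s,np.radians(20)); print(a,s,"mouth",P@(G.T@H))
    r=lambda M,c:(lambda q:None if q is None else np.round(q,2))(robot.ik(c+M[:,2]*g,rpy(M)))
    print(" grasp",r(G,TUM),r(G,TUM-100*G[:,2]))
    for y in(0,20,40):
        P=Rp(A,s,np.radians(y));print(" place",y,r(P,PEG+[0,0,56]),r(P,PEG+[0,0,160]))
E
```

```text
30 1 mouth [ 1.03363051e-17 -1.64422993e-17 -1.00000000e+00]
 grasp [-0.71  0.43  2.1   1.05  0.24 -2.98] [-0.76  0.19  2.15  0.62  0.4  -2.57]
 place 0 [ 0.35  0.48  2.43  3.55  0.83 -1.68] [ 0.35  0.15  2.36  3.83  0.48 -2.02]
 place 20 [-0.04  0.47  2.53  2.72  0.92 -1.5 ] [-0.04  0.09  2.44  2.41  0.51 -1.11]
 place 40 [-0.33  0.48  2.45  1.99  0.95 -1.34] [-0.33  0.14  2.37  1.66  0.84 -0.82]
30 -1 mouth [ 1.03363051e-17 -1.64422993e-17 -1.00000000e+00]
 grasp [-0.71  0.43  2.1   1.05  0.24  0.17] [-0.76  0.19  2.15  0.62  0.4   0.57]
 place 0 [0.35 0.48 2.43 3.55 0.83 1.47] [0.35 0.15 2.36 3.83 0.48 1.12]
 place 20 [-0.04  0.47  2.53  2.72  0.92  1.64] [-0.04  0.09  2.44  2.41  0.51  2.03]
 place 40 [-0.33  0.48  2.45  1.99  0.95  1.8 ] [-0.33  0.14  2.37  1.66  0.84  2.32]
40 1 mouth [ 6.60913301e-17 -7.88454485e-18 -1.00000000e+00]
 grasp [-0.76  0.46  2.23  2.14  0.36  2.17] [-0.86  0.19  2.33  1.55  0.35  2.71]
 place 0 [ 0.31  0.34  2.35  3.7   0.46 -1.88] None
 place 20 [ 0.01  0.31  2.42  2.58  0.5  -1.29] [ 0.01  0.02  2.31  1.68  0.26 -0.34]
 place 40 [-0.24  0.34  2.3
[... 1159 characters left out ...]
0.19  0.05  2.19  1.11  0.66  2.98]
55 1 mouth [-9.31458211e-17 -2.19545799e-17 -1.00000000e+00]
 grasp [-0.85  0.63  2.39  2.53  0.86  1.66] [-1.04  0.41  2.58  2.31  0.85  1.71]
 place 0 None [ 0.26  0.07  2.06 -0.35  0.44  2.1 ]
 place 20 None [0.07 0.04 2.09 0.37 0.45 1.  ]
 place 40 [-0.09  0.26  2.18  1.07  0.48 -0.14] [-0.09  0.06  2.06  0.7   0.68  0.3 ]
55 -1 mouth [-9.31458211e-17 -2.19545799e-17 -1.00000000e+00]
 grasp [-0.85  0.63  2.39  2.53  0.86 -1.48] [-1.04  0.41  2.58  2.31  0.85 -1.43]
 place 0 None [ 0.26  0.07  2.06 -0.35  0.44 -1.04]
 place 20 None [ 0.07  0.04  2.09  0.37  0.45 -2.14]
 place 40 [-0.09  0.26  2.18  1.07  0.48  3.  ] [-0.09  0.06  2.06  0.7   0.68 -2.84]
```

```bash
python3 - <<'E'
from h import *
from cell import robot
g=robot.grip_depth
r=lambda M,c:robot.ik(c+M[:,2]*g,rpy(M))
f=lambda q:"None" if q is None else str(np.round(q,2))
for a in(0,10,15,20,25,30):
  s=-1;A=np.radians(a);G=Rg(A,s)
  print(a,"grasp",f(r(G,TUM)),f(r(G,TUM-100*G[:,2])))
  for y in(-60,-30,0,20,40,60,80,100):
        P=Rp(A,s,np.radians(y));print("  place",y,f(r(P,PEG+[0,0,56])),f(r(P,PEG+[0,0,145])))
E
```

```text
0 grasp [-0.59  0.56  1.66 -0.    0.92  1.27] [-0.59  0.44  1.57  0.    1.13  1.27]
  place -60 None None
  place -30 None None
  place 0 [0.41 1.1  2.46 3.58 1.95 1.74] [0.41 0.79 2.52 3.56 1.72 1.64]
  place 20 [-0.12  1.24  2.58  2.56  2.16  1.22] None
  place 40 [-0.49  1.12  2.48  1.92  1.74  1.14] [-0.49  0.8   2.54  1.95  1.65  1.38]
  place 60 [-0.56  0.98  2.25  1.54  1.57  1.48] [-0.56  0.73  2.29  1.54  1.57  1.68]
  place 80 [-0.51  0.96  1.97  1.25  1.64  1.77] [-0.51  0.76  2.01  1.26  1.69  1.92]
  place 100 [-0.41  1.    1.69  1.04  1.81  1.96] [-0.41  0.84  1.72  1.07  1.88  2.07]
10 grasp [-0.62  0.49  1.81  0.09  0.67  1.17] [-0.63  0.33  1.77  0.08  0.88  1.18]
  place -60 None None
  place -30 None None
  place 0 [0.4  0.9  2.5  3.54 1.63 1.67] [0.4  0.55 2.51 3.55 1.33 1.54]
  place 20 None None
  place 40 [-0.47  0.91  2.52  2.    1.51  1.3 ] [-0.47  0.56  2.54  1.96  1.38  1.62]
  place 60 [-0.54  0.82  2.28  1.54  1.4   1.61] [-0.54  0.57  2.29  1.5   1.41  1.86]
  place 80 [-0.5   0.83  2.    1.21  1.5   1.86] [-0.5   0.64  2.01  1.21  1.56  2.04]
  place 10
[... 2032 characters left out ...]
rasp [-0.71  0.43  2.1   1.05  0.24  0.17] [-0.76  0.19  2.15  0.62  0.4   0.57]
  place -60 [ 0.69  0.7   1.73 -1.1   1.28  0.83] [ 0.69  0.56  1.69 -1.06  1.36  0.68]
  place -30 None None
  place 0 [0.35 0.48 2.43 3.55 0.83 1.47] [0.35 0.19 2.37 3.77 0.53 1.19]
  place 20 [-0.04  0.47  2.53  2.72  0.92  1.64] [-0.04  0.13  2.46  2.48  0.56  1.95]
  place 40 [-0.33  0.48  2.45  1.99  0.95  1.8 ] [-0.33  0.18  2.39  1.71  0.85  2.24]
  place 60 [-0.43  0.52  2.26  1.45  1.05  2.  ] [-0.43  0.29  2.21  1.3   1.11  2.3 ]
  place 80 [-0.41  0.59  2.01  1.1   1.24  2.12] [-0.41  0.42  1.97  1.04  1.34  2.32]
  place 100 [-0.34  0.69  1.76  0.86  1.46  2.16] [-0.34  0.55  1.72  0.85  1.58  2.3 ]
```

```bash
python3 - <<'E'
from h import *
from cell import robot
g=robot.grip_depth;G=Rg(np.radians(20),-1)
p=TUM+G[:,2]*(g-190)
print(p,robot.ik(p,rpy(G)))
robot.move_to(p,rpy(G))
print(robot.get_time(),robot.get_tcp_pos(),robot.get_joints())
for n in("wrist","scene"):
    d=robot.get_image(n);cv2.imwrite(f"pics/{n}1.png",d["img"][:,:,::-1]);np.savez(f"pics/{n}1.npz",**d)
d=load("wrist1");print(proj(d,TUM),[proj(d,TUM+s*55*H) for s in(1,-1)])
E
```

```text
[ 492.85374856 -218.26207549  192.96934594] [-0.72109326  0.07490108  1.91633462  0.19317642  0.84038297  1.03279622]
2.85 [ 493.14538312 -217.63902707  193.01199126] [-0.71988177  0.07486834  1.91626821  0.19330215  0.84049359  1.03263506]
[319.44880706 177.6905184 ] [array([319.4949852 , 130.34300118]), array([319.40151047, 226.18479687])]
```

View pics/wrist1.png

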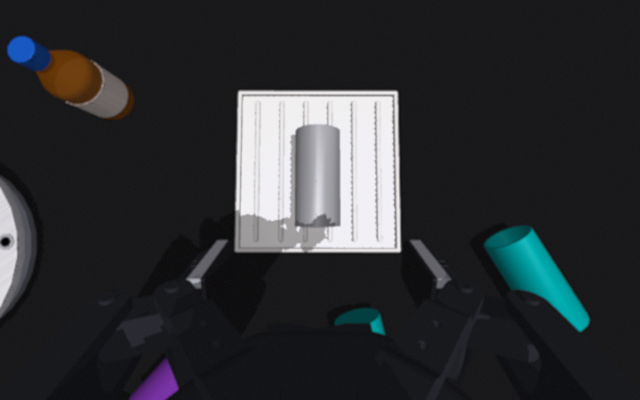

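The wrist view shows the steel tumbler in the middle two ribs at columns 295–340 and rows 125–226. That is within about 2 px (2 mm) of my estimate, so I can grasp it.

```bash
python3 - <<'E'
from h import *
from cell import robot
g=robot.grip_depth;G=Rg(np.radians(20),-1)
T=TUM+1.5*np.cross(Z,H)
p=T+G[:,2]*(g-3)
robot.move_l(p-G[:,2]*30,rpy(G),feed=180)
robot.move_l(p,rpy(G),feed=60)
f=robot.get_wrist_force();print("before",robot.get_tcp_pos(),p,f)
d=robot.get_image("wrist");cv2.imwrite("pics/wrist2.png",d["img"][:,:,::-1])
robot.set_gripper(0.0);print(robot.get_width(),robot.get_wrist_force(),robot.get_time())
d=robot.get_image("wrist");cv2.imwrite("pics/wrist3.png",d["img"][:,:,::-1])
E
python3 -c "
import cv2,numpy as np
cv2.imwrite('pics/w23.png',cv2.resize(np.hstack([cv2.imread('pics/wrist2.png')[:,100:540],cv2.imread('pics/wrist3.png')[:,100:540]]),(800,364)))"
```

```text
before [ 554.4359858  -234.94905416   16.79935623] [ 554.57445285 -235.09658161   17.24682585] [-0.34690575  0.06050168 -0.34752122]
0.5987399730864479 [-2.66679772  3.14683805  6.87395553] 5.1083
```

View pics/w23.png

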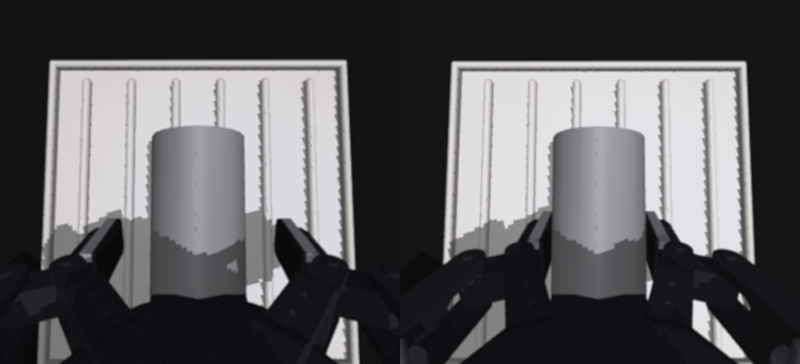

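The tumbler is gripped at width 0.60, about 51 mm. I'll lift it and check the transfer waypoints.

```bash
python3 - <<'E'
from h import *
from cell import robot
from scipy.spatial.transform import Slerp
G=Rg(np.radians(20),-1)
p=robot.get_tcp_pos();T=TUM+1.5*np.cross(Z,H)
off=G.T@(T-p);print("off",off)
robot.move_l(p+[0,0,40],rpy(G),feed=80)
robot.move_l(p+[-20,30,190],rpy(G),feed=180)
print(robot.get_width(),robot.get_wrist_force(),robot.get_time(),robot.get_joints())
d=robot.get_image("scene");cv2.imwrite("pics/scene4.png",d["img"][:,:,::-1])
P=Rp(np.radians(20),-1,np.radians(70))
sl=Slerp([0,1],Ro.from_matrix([G,P]));
c0=p+[-20,30,190]+G@off; c1=np.array([520,201,215.])
for k in np.linspace(0,1,6):
    M=sl(k).as_matrix();c=c0+(c1-c0)*k+[-60*np.sin(np.pi*k),0,30*np.sin(np.pi*k)]
    q=robot.ik(c-M@off,rpy(M));print(k,None if q is None else np.round(q,2),np.round(M@G.T@H,2))
for z in(200,150,99):
    q=robot.ik(np.array([520,201,z])-P@off,rpy(P));print(z,None if q is None else np.round(q,2))
E
python3 -c "
from h import *;crop('scene4',150,80,260,200,3,'pics/c4.png')"
```

```text
off [  0.52801574   0.19429917 -14.89843914]
0.5957075400823965 [-0.22309456 -1.14333754 -1.14015905] 6.825 [-0.63367519  0.11992233  1.82701025  0.15100222  0.87238968  1.14863301]
0.0 [-0.63  0.12  1.83  0.15  0.87  1.15] [ 0.96 -0.29 -0.  ]
0.2 [-0.61  0.11  1.76  0.23  1.21  1.46] [ 0.84 -0.47 -0.26]
0.4 [-0.62  0.13  1.76  0.39  1.42  1.73] [ 0.65 -0.54 -0.54]
0.6000000000000001 [-0.62  0.18  1.84  0.61  1.49  1.96] [ 0.42 -0.47 -0.78]
0.8 [-0.59  0.27  1.97  0.88  1.46  2.14] [ 0.19 -0.28 -0.94]
1.0 [-0.5   0.41  2.12  1.24  1.37  2.19] [-0.  0. -1.]
200 [-0.5   0.44  2.13  1.25  1.36  2.15]
150 [-0.5   0.55  2.15  1.28  1.32  2.02]
99 [-0.5   0.68  2.15  1.32  1.29  1.89]
```

View pics/c4.png

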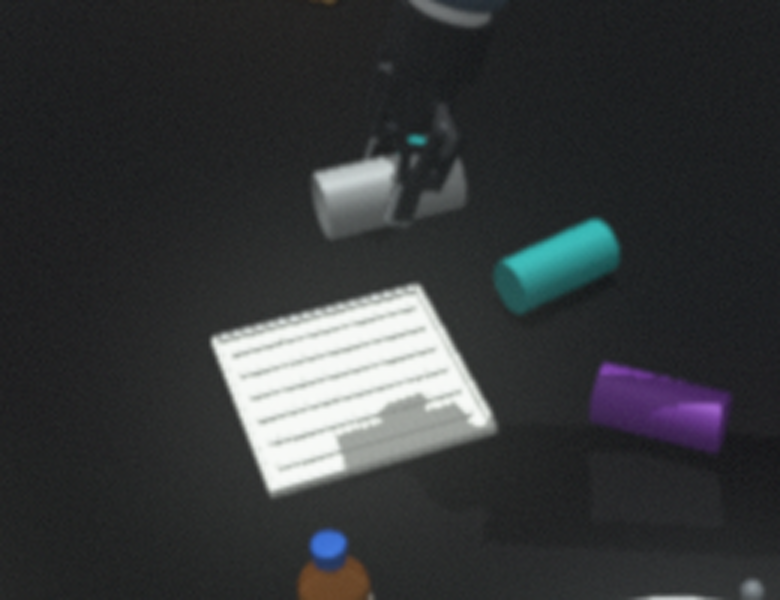

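The tumbler is lifted and held level, with its base end on the right near the robot. The waypoints are smooth, so I'll transfer it to above the peg.

```bash
python3 - <<'E'
from h import *
from cell import robot
off=np.array([.53,.19,-14.9]);P=Rp(np.radians(20),-1,np.radians(70))
for q in([-0.62,.15,1.8,.5,1.46,1.85],):robot.goto_joints(q)
robot.move_to(np.array([520,201,208])-P@off,rpy(P))
print(robot.get_time(),robot.get_tcp_pos(),robot.get_width(),robot.get_wrist_force())
for n in("scene","top","wrist"):
    d=robot.get_image(n);cv2.imwrite(f"pics/{n}5.png",d["img"][:,:,::-1]);np.savez(f"pics/{n}5.npz",**d)
for n in("scene5","top5"):
    d=load(n);print(n,[proj(d,[520,201,z]).round(1) for z in(124,153,208,263)])
crop("scene5",300,180,200,150,4,"pics/c5.png")
crop("top5",170,130,110,110,5,"pics/c6.png")
E
```

```text
8.5833 [525.73576199 213.26704754 202.62395226] 0.595943410434161 [ 0.43267596 -0.96648656 -1.60376795]
scene5 [array([400.7, 273.2]), array([402.4, 264. ]), array([405.8, 245.4]), array([409.4, 225.2])]
top5 [array([225.2, 204. ]), array([223. , 202.8]), array([218.4, 200.4]), array([213.4, 197.8])]
```

View pics/c5.png

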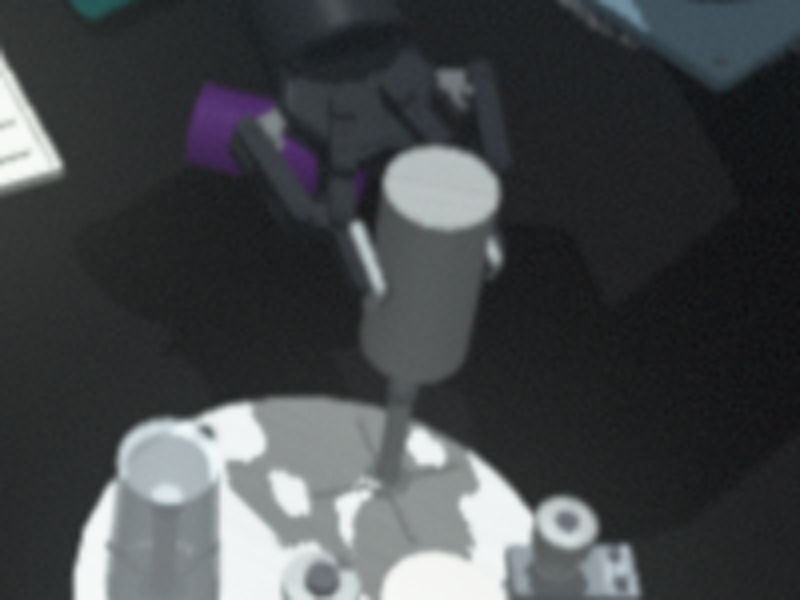

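View pics/c6.png

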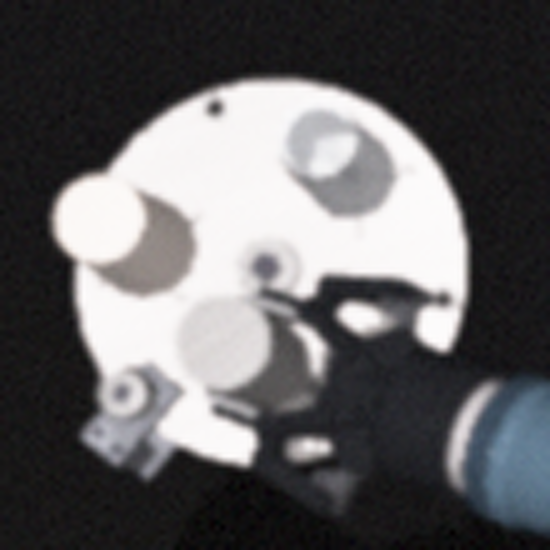

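View pics/wrist5.png

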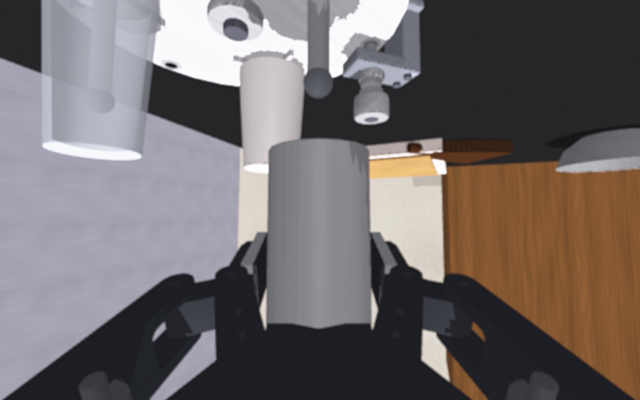

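The base is up and the mouth is down over the peg. In the wrist view the ball is at (318,82) and the tumbler centreline is at column 319. Both camera checks agree within about 4 mm, against 15 mm clearance, so I'll lower it under force watch.

```bash
python3 - <<'E'
from h import *
from cell import robot
off=np.array([.53,.19,-14.9]);P=Rp(np.radians(20),-1,np.radians(70))
c=np.array([522,202,208.])
robot.move_l(c-P@off,rpy(P),feed=60)
f0=robot.get_wrist_force()
for z,v in((160,80),(125,80),(107,50)):
    c[2]=z;robot.move_l(c-P@off,feed=v);f=robot.get_wrist_force();print(z,(f-f0).round(1))
    if np.linalg.norm(f-f0)>8: raise SystemExit("contact early")
f0=f
while c[2]>92:
    c[2]-=1.;robot.move_l(c-P@off,feed=15);f=robot.get_wrist_force();print(c[2],(f-f0).round(1))
    if f[2]-f0[2]>2.5: break
print(robot.get_time(),robot.get_tcp_pos()+P@off)
for n in("scene","top"):
    d=robot.get_image(n);cv2.imwrite(f"pics/{n}6.png",d["img"][:,:,::-1])
crop("scene6",300,200,200,150,4,"pics/c7.png")
E
```

```text
160 [ 0.1  0.5 -0.7]
125 [0.3 0.7 0.4]
107 [ 0.3 -0.5 -0.2]
106.0 [-0.5 -0.2  0.3]
105.0 [0.1 0.3 1.2]
104.0 [-0.4  0.1  0.4]
103.0 [-0.6  1.3  0.6]
102.0 [ 0.7 -0.2  0.6]
101.0 [-0.2  1.5  0.9]
100.0 [-1.2 -0.3  0.1]
99.0 [-1.2 -0.1  1.4]
98.0 [-1.2  0.7  6.1]
13.075 [522.11608237 202.23501406  99.01254136]
```

View pics/c7.png

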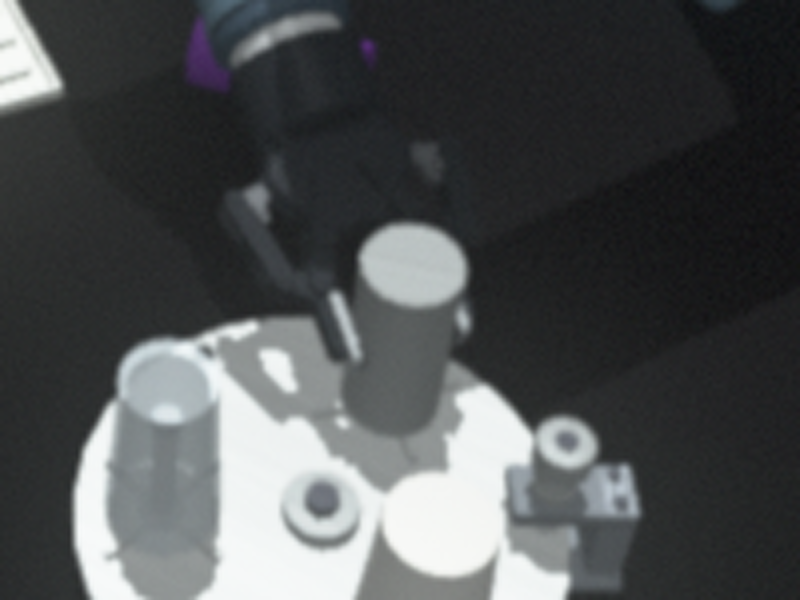

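It seated with contact at tumbler-centre z = 99, exactly the expected height. I'll release, retreat and check.

```bash
python3 - <<'E'
from h import *
from cell import robot
P=Rp(np.radians(20),-1,np.radians(70))
robot.set_gripper(0.8);print(robot.get_width(),robot.get_wrist_force())
p=robot.get_tcp_pos()
robot.move_l(p-P[:,2]*115,rpy(P),feed=150)
robot.move_l(p-P[:,2]*115+[-20,-10,110],rpy(P),feed=250)
print(robot.get_time(),robot.get_joints().round(2) if hasattr(robot.get_joints(),'round') else robot.get_joints())
for n in("scene","top","wrist"):
    d=robot.get_image(n);cv2.imwrite(f"pics/{n}7.png",d["img"][:,:,::-1]);np.savez(f"pics/{n}7.npz",**d)
crop("scene7",300,230,200,150,4,"pics/c8.png")
K=np.array([510,301,95.])
for b in(139,139-180,120,160,100,-60,-20,60):
    x=np.array([np.cos(np.radians(b)),np.sin(np.radians(b)),0]);z=-Z;M=np.c_[x,np.cross(z,x),z]
    q=[robot.ik(K+[0,0,h-18.7],rpy(M)) for h in(0,18,135)]
    print(b,[None if i is None else np.round(i,2) for i in q])
E
```

```text
0.7994758428116138 [-1.3284372   1.05295613 -0.35950253]
15.0083 [-0.8   0.33  2.12  1.01  1.57  2.19]
139 [array([ 0.34,  0.47,  1.62,  0.  ,  1.04, -2.08]), array([ 0.34,  0.45,  1.61,  0.  ,  1.08, -2.08]), array([ 0.34,  0.35,  1.46,  0.  ,  1.33, -2.08])]
-41 [array([ 0.34,  0.47,  1.62, -0.  ,  1.04,  1.06]), array([ 0.34,  0.45,  1.61, -0.  ,  1.08,  1.06]), array([ 0.34,  0.35,  1.46, -0.  ,  1.33,  1.06])]
120 [array([ 0.34,  0.47,  1.62, -0.  ,  1.04, -1.75]), array([ 0.34,  0.45,  1.61, -0.  ,  1.08, -1.75]), array([ 0.34,  0.35,  1.46, -0.  ,  1.33, -1.75])]
160 [array([ 0.34,  0.47,  1.62, -0.  ,  1.04, -2.45]), array([ 0.34,  0.45,  1.61, -0.  ,  1.08, -2.45]), array([ 0.34,  0.35,  1.46, -0.  ,  1.33, -2.45])]
100 [array([ 0.34,  0.47,  1.62, -0.  ,  1.04, -1.4 ]), array([ 0.34,  0.45,  1.61, -0.  ,  1.08, -1.4 ]), array([ 0.34,  0.35,  1.46, -0.  ,  1.33, -1.4 ])]
-60 [array([ 0.34,  0.47,  1.62, -0.  ,  1.04,  1.39]), array([ 0.34,  0.45,  1.61, -0.  ,  1.08,  1.39]), array([ 0.34,  0.35,  1.46, -0.  ,  1.33,  1.39])]
-20 [array([ 0.34,  0.47,  1.62, -0.  ,  1.04,  0.69]), array([ 0.34,  0.45,  1.61, -0.  ,  1.08,  0.69]), array([ 0.34,  0.35,  1.46, -0.  ,  1.33,  0.69])]
60 [array([ 0.34,  0.47,  1.62, -0.  ,  1.04, -0.7 ]), array([ 0.34,  0.45,  1.61, -0.  ,  1.08, -0.7 ]), array([ 0.34,  0.35,  1.46, -0.  ,  1.33, -0.7 ])]
```

View pics/c8.png

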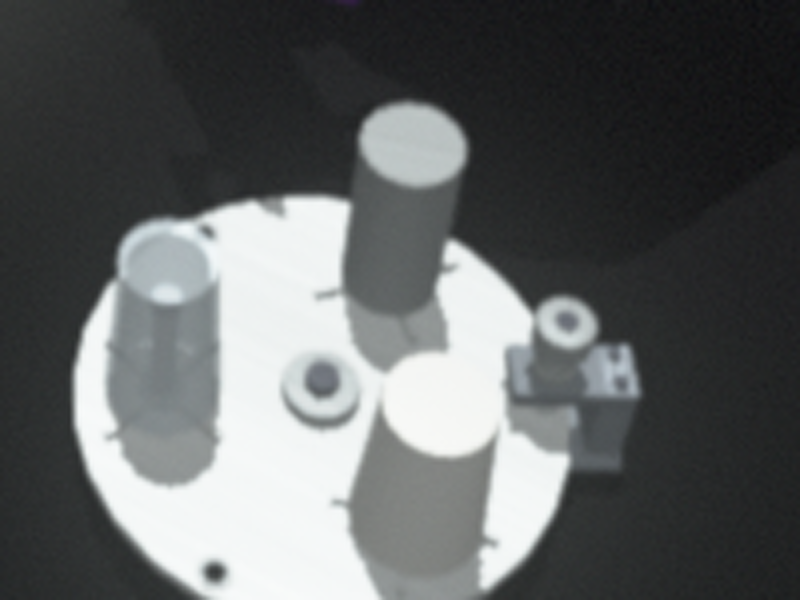

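View pics/wrist7.png

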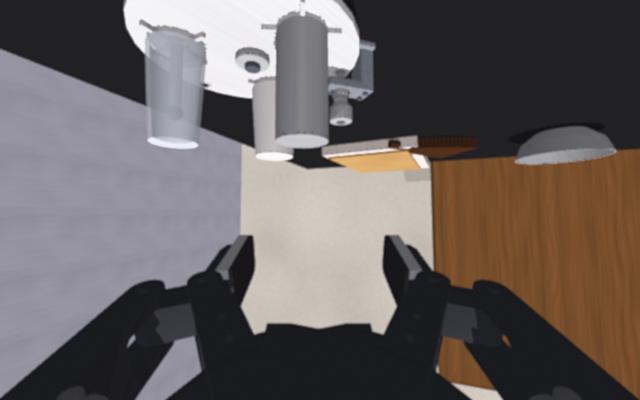

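The tumbler stands upright on the ribs, released and untouched. Next I'll go over the knob and measure it with the wrist camera.

```bash
cat >> h.py <<'E'
def Rd(b):
    x=np.array([np.cos(np.radians(b)),np.sin(np.radians(b)),0]);z=-Z;return np.c_[x,np.cross(z,x),z]
E
python3 - <<'E'
from h import *
from cell import robot
from scipy.spatial.transform import Slerp
P=Rp(np.radians(20),-1,np.radians(70));M=Rd(-41)
p=robot.get_tcp_pos();print(p)
mid=Slerp([0,1],Ro.from_matrix([P,M]))(0.5).as_matrix()
q=robot.ik(np.array([440,170,330]),rpy(mid));print(q)
robot.goto_joints(q)
robot.move_to([510,301,235],rpy(M))
print(robot.get_time(),robot.get_tcp_pos())
robot.set_gripper(0.6)
d=robot.get_image("wrist");cv2.imwrite("pics/wrist8.png",d["img"][:,:,::-1]);np.savez("pics/wrist8.npz",**d)
print(proj(d,[510,301,105]),proj(d,[510,301,64]))
E
```

```text
[470.00854708 103.93878243 240.84221435]
[-0.30690801  0.25260357  1.54974693  0.57502632  1.86805388  1.65135075]
16.575 [508.74233281 299.57651084 232.17069583]
[316.5146785  186.24472488] [316.75388988 177.29905374]
```

View pics/wrist8.png

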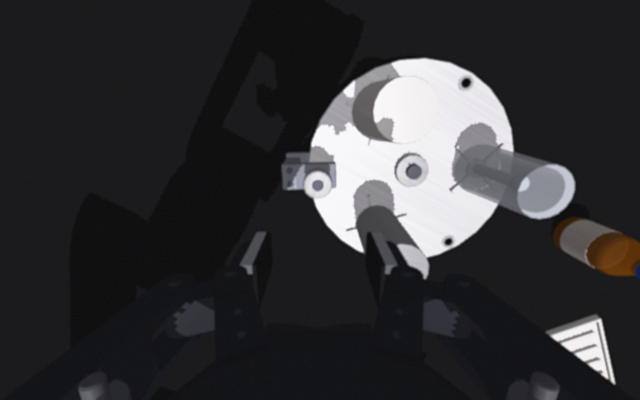

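The wrist view shows the knob top at (317.5,184), against a predicted (316.5,186), so my estimate is good. I'll turn the jaws to point along the knob–tumbler line for more body clearance, and descend.

```bash
python3 - <<'E'
from h import *
from cell import robot
k=ray(load("wrist8"),317.5,184.3,105);print("knob wrist",k)
kx,ky=np.mean([k[:2],[509.2,299.0],[510.9,303.8],[509.3,300.9]],0)
kx,ky=(np.array([kx,ky])+k[:2])/2
print(kx,ky)
M=Rd(-83)
robot.move_to([kx,ky,190],rpy(M));robot.pause(.2)
print(robot.get_tcp_pos(),robot.get_wrist_force())
d=robot.get_image("wrist");cv2.imwrite("pics/wrist9.png",d["img"][:,:,::-1]);np.savez("pics/wrist9.npz",**d)
print(proj(d,[kx,ky,105]),robot.get_time())
E
```

```text
knob wrist [512.0577005 301.8545465 105.       ]
511.21106281424966 301.62159156272685
[511.49966312 301.71040484 190.59911517] [-1.30192855  0.1307432  -0.07170681]
[318.67059105 200.72665506] 17.9167
```

View pics/wrist9.png

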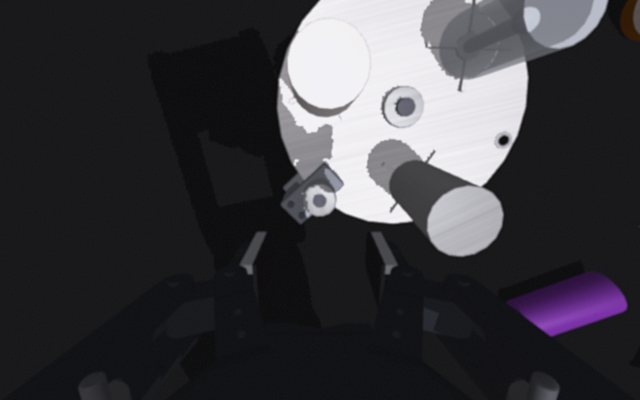

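The knob is at (320,200) against a predicted (319,201), so it's centred between the jaws. I'll descend and grip.

```bash
python3 - <<'E'
from h import *
from cell import robot
M=Rd(-83);x,y=511,301.2
robot.move_l([x,y,110],rpy(M),feed=120);f0=robot.get_wrist_force()
for z in(95,85,75):
    robot.move_l([x,y,z],rpy(M),feed=50);f=robot.get_wrist_force();print(z,(f-f0).round(1))
    if np.linalg.norm(f-f0)>10: raise SystemExit("contact")
robot.set_gripper(0.0);robot.pause(.2);print(robot.get_width(),robot.get_wrist_force().round(1),robot.get_tcp_pos(),robot.get_time())
for n in("scene","wrist"):
    d=robot.get_image(n);cv2.imwrite(f"pics/{n}10.png",d["img"][:,:,::-1])
crop("scene10",360,230,140,110,5,"pics/c10.png")
E
```

```text
95 [-0.5 -0.6 -0.4]
85 [-0.6 -0.6 -0.7]
75 [-0.2 -0.3  1. ]
0.33150920720225335 [-1.  -2.1  3.5] [511.17060943 301.10034773  75.37406575] 20.4167
```

View pics/c10.png

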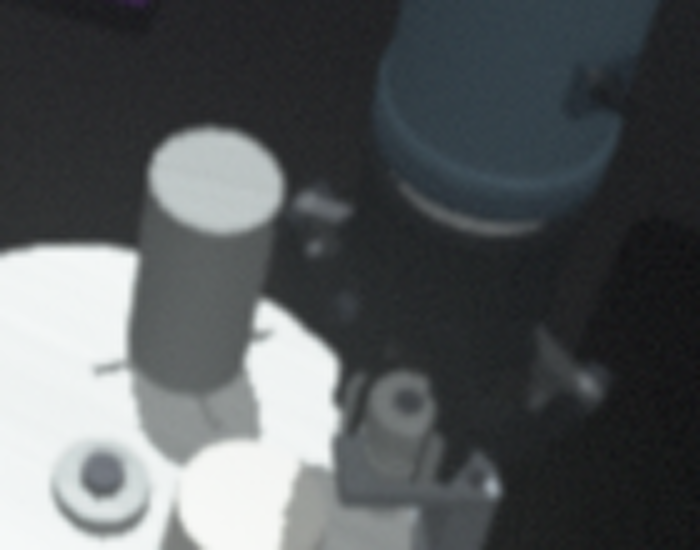

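View pics/wrist10.png

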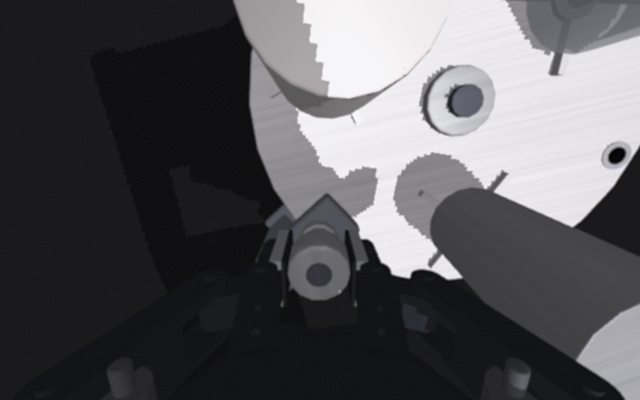

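The jaws are closed on the knob head at width 0.33, about 28 mm. I'll lift it in small steps, watching the force.

```bash
python3 - <<'E'
from h import *
from cell import robot
M=Rd(-83);p0=robot.get_tcp_pos();x,y=511.0,301.2;f0=robot.get_wrist_force()
z=75.
while z<94:
    z+=2. if z<87 else .5
    robot.move_l([x,y,z],rpy(M),feed=20);f=robot.get_wrist_force()
    print(z,round(robot.get_tcp_pos()[2]-p0[2],2),(f-f0).round(1))
    if f[2]-f0[2]<-20: break
robot.pause(.3)
print(robot.get_tcp_pos(),robot.get_width(),(robot.get_wrist_force()-f0).round(1),robot.get_time())
for n in("scene","wrist","top"):
    d=robot.get_image(n);cv2.imwrite(f"pics/{n}11.png",d["img"][:,:,::-1]);np.savez(f"pics/{n}11.npz",**d)
crop("scene11",300,230,200,150,4,"pics/c11.png")
E
```

```text
77.0 0.97 [  2.3   1.5 -10.1]
79.0 3.36 [  3.    1.6 -11.2]
81.0 5.65 [  4.2   1.8 -11.9]
83.0 7.71 [  4.2   1.1 -12.3]
85.0 9.65 [  4.9   1.  -12.4]
87.0 11.62 [  4.5   0.6 -13.2]
87.5 12.02 [  5.   -0.2 -14.6]
88.0 12.57 [  5.2  -0.  -14.3]
88.5 13.08 [  4.6   0.4 -14. ]
89.0 13.54 [  6.    0.  -14.7]
89.5 14.0 [  5.1  -0.9 -14.8]
90.0 14.48 [  4.9   0.5 -14.4]
90.5 14.96 [  5.8  -0.4 -15. ]
91.0 15.15 [  5.6   0.1 -15.8]
91.5 15.21 [  6.5   0.1 -19.7]
92.0 15.24 [  6.9   2.3 -22.4]
[510.89034096 301.07679056  90.58000938] 0.3295576776077291 [  7.9   1.  -22.3] 24.8167
```

View pics/c11.png

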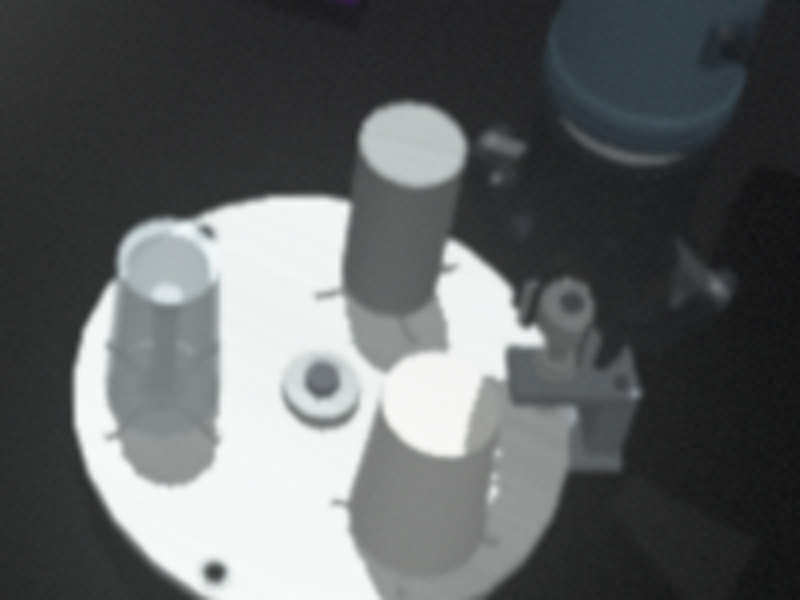

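View pics/wrist11.png

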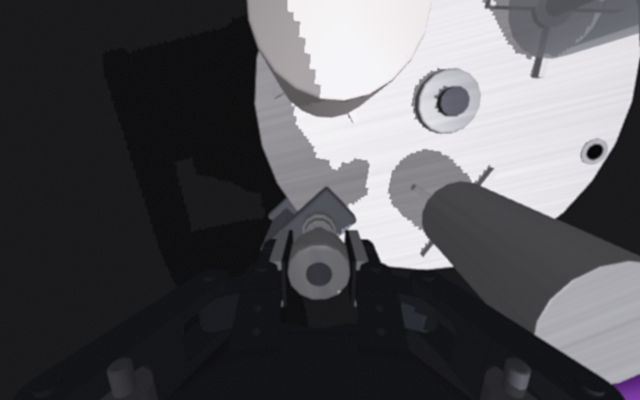

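```bash
python3 - <<'E'
from cell import robot
robot.pause(.3);print(robot.get_tcp_pos(),robot.get_wrist_force(),robot.get_width(),robot.get_time())
robot.finish_job()
E
```

```text
[510.87863735 301.07433205  90.58079912] [  7.34220209  -0.98445382 -16.84443573] 0.3268403090266117 25.2667
the job is handed in; nothing more can be done
```

The tumbler is upside down over the empty peg, let go, and the arm is holding the index plunger up against its stop. I handed the job in at 25.3 s of the 48 s allowed.

- **Tumbler:** I turned it mouth-down and lowered it in 1 mm steps until a light contact of about 6 N. Its centre was then 99 mm above the table, exactly the height of a tumbler seated on the ribs. After I let go and backed away, the pictures showed it upright on the ribs and unmoved.
- **Plunger:** I gripped the knob by its head and lifted in small steps. The lift stalled at 15.2 mm while the pull kept rising by about 7 N, so it is against its stop and the knob did not slip. Just before hand-in the lift was unchanged, with about 17 N down on the wrist.
- **The rest:** In the last pictures the disc had not turned and the cup and beaker were where they started. I never went near the bottle.

No check failed. The only disagreement was a few millimetres between the two camera estimates of the peg and the knob. The peg leaves 15 mm of clearance inside the tumbler, and I re-measured the knob with the wrist camera before gripping it.

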